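# Set the slope gauge on a rack upright's stud

## Task

The slope gauge for the rack lanes is to be tried on the uneven stud of the blue upright offcut: lift the flat bracket off the stud and lay it flat in the tray's wide compartment. Then take the angle gauge by its handle, set it upright with the middle of its foot on the bare stud, and rock it sideways until its hanging pointer settles on the index tab at the rim of the dial. Finish while still holding the gauge like that, its foot resting on the stud, not pressed hard; leave the carton, the tape roll and the screwdriver where they are.

Things in the scene. Friction and masses are not known exactly. Their poses are not given: they have to be found in the camera images.
- block: Fixed offcut of blue rack upright: steel plate 140 x 90 x 6 mm (x, y, z), on it a blue box section 100 x 32 x 40, its top 46 mm above the table; from its middle rises a steel stud 16 mm thick. Uneven head: a dome (radius 8, top at 76 mm) and a bump (radius 4) 6 mm towards the block's +y, 1.5 mm lower, where a flat foot pivots beyond some 15 deg of lean. Origin: centre of the plate's underside.
- stud_top (a point): Highest point of the stud's dome, 76 mm above the table; axes as the block's.
- bracket: Loose flat aluminium bracket 120 x 40 x 8 mm (x, y, z), 0.12 kg, with a 26 mm hole in its middle and 10 mm holes at its ends. It starts flat on the blue section, the stud through its middle hole, overhanging the section by 4 mm at each side. Origin: centre of its underside. Grip it across its width at the middle: the stud, 22 mm above its top, stands between the fingers.
- tray: Fixed grey plastic tray 146 x 152 x 18 mm (x, y, z), walls and floor 5 mm. A wide compartment on its +y side, 136 x 92 mm inside (x, y), for the bracket, and a narrow one on its -y side, 136 x 45 mm, with three bolts. Origin: centre of the underside.
- tray_long (a point): Centre of the wide compartment's floor, 5 mm above the table; x along the compartment's 136 mm length, y along its 92 mm width.
- gauge: Loose angle gauge, 0.41 kg, starts standing on the table: flat foot 40 x 84 x 10 mm (x, y, z); upright round housing 108 mm across, 14 thick along x, centre 68 mm above the foot's underside, white dial on its +x side (turned roughly away from the robot); black handle 28 x 24 mm (x, y), 118 to 170 mm above the underside. Origin: centre of the foot's underside, z up. It is rocked about its x axis.
- gauge_handle (a point): Point in the middle of the gauge's handle, 147 mm above the foot's underside; a good place for the TCP. Axes as the gauge's.
- pointer (a joint): Angle (rad) of the free-swinging dark pointer against the gauge, hinged about the gauge's +x axis at the dial's centre; it hangs plumb, settles in about 1 s. 0 when the gauge is upright, positive when the tip is towards the gauge's +y. Turning the gauge by +a about its x axis makes it -a.
- index (a joint): Angle (rad) of the stiff brass index tab at the dial's rim about the same axis, same zero and sense; it starts between 0.17 and 0.40 and keeps its place. The pointer is on the index when both joints read the same.
- pointer_tip (a point): Tip of the pointer, 44 mm from the dial's centre.
- index_tip (a point): Inner tip of the index tab, 44 mm from the dial's centre; it meets the pointer tip when the pointer is on the index.
- carton: Loose closed cardboard carton 90 x 120 x 70 mm, 0.5 kg, a bystander. Origin: centre of the underside.
- tape: Loose tape core, a ring 90 mm across, 48 mm tall, standing on its flat side, a bystander. Origin: centre of the underside.
- screwdriver: Loose screwdriver lying on the table, a bystander. Origin at its middle underneath, x along it.

How it is judged:
By the outcome, as a careful person would: the job done as asked, in the order asked, and still so for the second after the job is handed in, while the arm keeps its last pose, push and grip.
It also fails if it takes over 72 s, if anything falls off the work surface, if the arm or the gripper's body presses on something with over 40 N, if the wrist force passes 120 N, or if a joint passes its speed limit or range.

## Robot

A 7-joint arm with a two-finger parallel gripper is mounted at the origin on the work surface. World frame = base frame: x ahead of the robot, y to its left, z up, the work surface at z = 0. Lengths are in m, angles in rad, forces in N, time in s.
With the tool pointing down it reaches from about 0.425 to 0.825 m from the base axis. Payload 3.6 kg.
Tool frame: the origin (TCP) lies between the finger pads, 19 mm behind the fingertips; this is the grasp point; z points along the fingers, y is the line along which they close (so a half turn about z gives the same grasp; the last joint's range is limited). The gripper opens to 85 mm and grips with 20 to 120 N. Pads are 22 mm wide; open, the fingers measure 114 mm over their backs; the gripper's body (76 mm by 85 mm) begins 54 mm behind the grasp point. The pads swing forward as they close: fully open they stand 13 mm farther back than shut.
Start: joints at [1.278, 0.615, -0.013, 1.423, 0.008, 1.103, -0.04], TCP at [0.171, -0.627, 0.25] pointing down, gripper open.
Joint ranges: [-3.12, 3.12], [-0.3, 2.06], [-1.34, 1.32], [0.26, 2.42], [-1.36, 4.5], [0.01, 1.98], [-2.84, 2.84]. Speed limits (rad/s): [2.79, 2.79, 3.14, 3.14, 3.14, 3.14, 3.14].

## Interface

Orientations are given as a rotation vector (axis times angle).
In Python, from station import env gives the robot as it stands.
- The arm moves only by the tool arm_command, never from a script. Its argument "commands" is a list of rows, each a list of 6 numbers: the shift along the tool's x, y, z scaled (see below), then the turn, a rotation vector about the tool's x, y, z scaled (see below). In form: [[dx, dy, dz, ax, ay, az], ...]. A call has 1 to 12 rows; each row is the pose to reach, as a shift and turn from the pose commanded when the call began, along the tool's axes at that moment; what a row does not reach only later rows make up. The controller multiplies each number of a shift by 100 cm and each number of a turn by 0.5 rad. A row lasts 1/10 s, in which the tool goes at most 50 mm and 8.59 degrees, less where a joint would pass 70% of its speed; a pose out of reach is approached as far as the arm can. A call with a number of a shift or a turn outside -1 to 1 is refused whole. A call with a gripper value outside its range is refused whole. "gripper" is the finger opening in mm, from 0 to 85.4, set as the call begins (left out, the last holds). The fingers move at their own pace and stop on an object; "grip_force" is the grip in N (left out, the last holds). Time passes only in rows, so rows that repeat a pose let the fingers close. It gives the time, the measured TCP pose, the force, the opening and the grip force at its end, in the units of the state.
- env.get_obs(): the state, without advancing time (a new reading comes with each control period).
- env.capture(name): name is "scene" or "side" or "wrist"; returns a dict with "image" (420x560x3 uint8, red, green, blue), "z_map" (420x560 float32, m along the optical axis (not along the pixel's ray), 0 where there is no reading), "vfov" (degrees; the focal length in pixels is half the picture's height over the tangent of half this angle, whatever the lens; pixels are square), "cx", "cy" (the principal point, pixels), "world_from_camera" (4x4, takes a point from camera to world coordinates). Camera axes: x right, y down, z forward; pixel columns grow to the right and rows downward; lengths in m; the calibration is good to about 2 mm. A picture is of the moment at which its call begins.
- env.close_job(): hands the job in; it is judged then, once.
The state is a dict: "time": time; "q": joint angles; "qvel": joint speeds; "joint_torque": joint torques, N m; "ee_pos": TCP position; "tcp_rot": TCP orientation; "wrist_force": force on the tool from outside, world axes, zero at the start; "moment": the same for the moment, N m; "finger_gap": finger opening in m; "grasp_force": force on a finger pad.
Only numpy, scipy, OpenCV 4.12 (cv2) and the standard library are available. Lean on these libraries where they do the work, as an engineer would, in place of code of your own. Each camera call takes 0.05 s, during which the arm holds its last target. There are 200 camera calls.

## Working session

There is one attempt and no reset: what is moved stays moved. The work goes in short steps, Python scripts to look and compute and a tool call to move; the robot and the scene stay as the last step left them, time stands still between calls to the robot, and variables do not carry over. Pictures are saved under pics/ and viewed, at most 10 in all, crops included, and the job is handed in when it is done.

Besides the shell and the picture viewer there is one more tool, called after ">>>" as a command line: name --pt "numbers of a row" for each row, then --argument value for the rest. arm_command: Moves the arm, as the interface text tells. Its arguments: {"type":"object","properties":{"commands":{"type":"array","items":{"type":"array","items":{"type":"number"}}},"gripper":{"type":"number"},"grip_force":{"type":"number"}},"required":["commands"]}

```bash
ls; mkdir -p pics; cat > h.py <<'E'
import numpy as np, cv2
from scipy.spatial.transform import Rotation as R
from station import env
def cap(n,f=None):
    c=env.capture(n)
    np.savez('last_%s.npz'%n,**{k:np.array(v) for k,v in c.items()})
    if f: cv2.imwrite('pics/'+f,c['image'][:,:,::-1])
    return c
def cloud(c):
    z=np.array(c['z_map']);h,w=z.shape;f=h/2/np.tan(np.radians(float(c['vfov']))/2)
    v,u=np.mgrid[:h,:w];p=np.stack([(u-float(c['cx']))/f*z,(v-float(c['cy']))/f*z,z],-1)
    T=np.array(c['world_from_camera']);return p@T[:3,:3].T+T[:3,3]
def move(pos,rot=None):
    "shift/turn rows for a target pose (assumes commanded=measured)"
    o=env.get_obs();A=R.from_rotvec(o['tcp_rot']);d=A.inv().apply(np.array(pos)-o['ee_pos'])
    t=(A.inv()*rot).as_rotvec()/0.5 if rot is not None else np.zeros(3)
    return np.round(d,4),np.round(t,4)
E
python3 - <<'E'
from h import *
o=env.get_obs();print(o)
for n in['scene','side','wrist']:
    c=cap(n,n+'0.png');print(n,c['vfov'],c['cx'],c['cy'],np.round(c['world_from_camera'],3).tolist())
a=cv2.imread('pics/scene0.png');b=cv2.imread('pics/side0.png')
E
```

```text
pics
{'time': 0.0, 'q': array([ 1.27851581,  0.61590965, -0.01260135,  1.42492964,  0.00808094,
        1.10338916, -0.04040996]), 'qvel': array([ 0.00100219, -0.00167955,  0.00078303, -0.00032024,  0.00075564,
       -0.00225977,  0.00143206]), 'joint_torque': array([ 4.02417463e-04, -4.69214344e+01,  2.58929143e-01, -1.71033400e+01,
        9.82771948e-03,  9.65966930e-03, -3.92152572e-06]), 'ee_pos': array([ 0.17054585, -0.62647379,  0.24883414]), 'tcp_rot': array([-3.11134942e+00, -4.15976114e-01,  5.83745567e-04]), 'wrist_force': array([ 0.29232569,  0.83742835, -0.31934889]), 'moment': array([-0.01801018,  0.03515885, -0.01221832]), 'grasp_force': 0.0, 'finger_gap': 0.0852263105448014}
scene 51.57692700771587 278.6345329600568 210.20977019721226 [[-0.684, 0.527, -0.505, 1.044], [0.73, 0.484, -0.483, 0.463], [-0.01, -0.699, -0.715, 0.764], [0.0, 0.0, 0.0, 1.0]]
side 57.08737148844693 285.0743449603671 214.27087293648822 [[-0.989, -0.104, 0.108, 0.486], [-0.15, 0.72, -0.678, 0.694], [-0.007, -0.686, -0.727, 0.824], [0.0, 0.0, 0.0, 1.0]]
wrist 60.2352028762249 279.7818410768576 214.283145514577 [[0.262, -0.931, -0.253, 0.235], [-0.965, -0.254, -0.067, -0.608], [-0.002, 0.262, -0.965, 0.373], [0.0, 0.0, 0.0, 1.0]]
```

View pics/scene0.png

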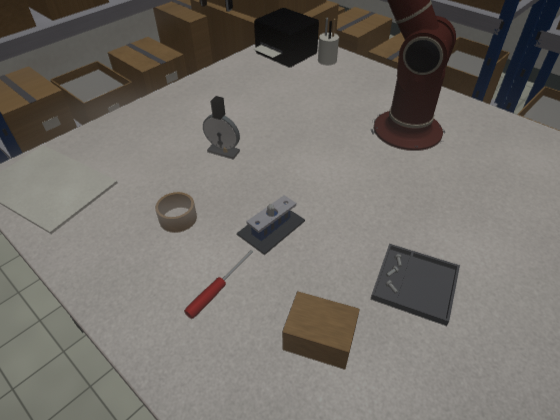

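View pics/side0.png

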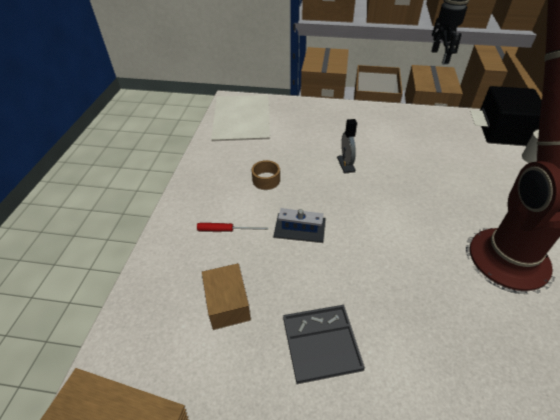

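The scene view shows the gauge at (222,128), the bracket on its block at (272,213), the tray at (417,283), tape at (176,211), screwdriver at (220,283) and carton at (321,328). In the side view the gauge is at (348,147), the bracket at (300,217) and the tray at (322,343).

```bash
python3 - <<'E'
from h import *
for n in['scene','side']:
    c=np.load('last_%s.npz'%n);P=cloud(c);z=P[...,2]
    ok=(c['z_map']>0)&(P[...,0]>.2)&(P[...,0]<1.1)&(abs(P[...,1])<.75)
    print(n,'table',np.median(z[ok&(abs(z)<.02)]))
    m=(ok&(z>.008)&(z<.3)).astype(np.uint8)
    k,l,s,ce=cv2.connectedComponentsWithStats(m)
    for i in range(1,k):
        if s[i,4]<60: continue
        q=P[l==i];r=cv2.minAreaRect(q[:,:2].astype(np.float32))
        print(s[i].tolist(),'c',np.round(r[0],3),'sz',np.round(r[1],3),'ang',round(r[2],1),'zmax',np.round(np.percentile(q[:,2],[50,99]),3),'mean',q.mean(0).round(3))
E
```

```text
scene table 0.0006286312908125313
[203, 96, 37, 62, 1400] c [ 0.447 -0.324] sz [0.04  0.107] ang 25.3 zmax [0.078 0.171] mean [ 0.447 -0.32   0.08 ]
[0, 147, 116, 85, 3778] c [ 0.851 -0.559] sz [0.211 0.3  ] ang 11.6 zmax [0.009 0.012] mean [ 0.849 -0.544  0.009]
[155, 192, 41, 39, 1064] c [ 0.692 -0.212] sz [0.09 0.09] ang 81.2 zmax [0.033 0.051] mean [ 0.694 -0.209  0.033]
[246, 195, 50, 47, 1113] c [ 0.558 -0.025] sz [0.043 0.121] ang 87.9 zmax [0.053 0.075] mean [ 0.566 -0.02   0.045]
[371, 244, 89, 81, 1213] c [0.471 0.306] sz [0.15  0.152] ang 19.2 zmax [0.017 0.021] mean [0.477 0.309 0.016]
[184, 250, 69, 69, 726] c [0.746 0.009] sz [0.2   0.025] ang 7.2 zmax [0.022 0.028] mean [0.782 0.017 0.021]
[386, 255, 17, 22, 124] c [0.468 0.254] sz [0.064 0.022] ang 12.4 zmax [0.016 0.02 ] mean [0.469 0.253 0.015]
[385, 281, 13, 13, 65] c [0.519 0.277] sz [0.029 0.01 ] ang 70.4 zmax [0.016 0.021] mean [0.519 0.276 0.015]
[282, 292, 78, 76, 4098] c [0.703 0.237] sz [0.093 0.12 ] ang 24.2 zmax [0.07  0.073] mean [0.714 0.244 0.062]
side table 0.0006631313345106804
[212, 95, 58, 45, 1397]
[... 176 characters left out ...]
1] mean [ 0.442 -0.313  0.086]
[252, 160, 29, 29, 609] c [ 0.688 -0.211] sz [0.092 0.09 ] ang 54.9 zmax [0.033 0.051] mean [ 0.689 -0.208  0.032]
[278, 208, 48, 26, 854] c [ 0.554 -0.031] sz [0.059 0.126] ang 88.9 zmax [0.052 0.074] mean [ 0.557 -0.018  0.044]
[197, 223, 72, 9, 389] c [0.744 0.011] sz [0.199 0.022] ang 8.9 zmax [0.021 0.028] mean [0.771 0.018 0.02 ]
[202, 263, 49, 66, 2336] c [0.7   0.239] sz [0.09  0.123] ang 24.6 zmax [0.07  0.073] mean [0.694 0.254 0.063]
[283, 304, 82, 79, 1239] c [0.469 0.306] sz [0.147 0.154] ang 19.1 zmax [0.017 0.021] mean [0.47  0.304 0.016]
[41, 368, 148, 52, 4586] c [0.853 0.479] sz [0.273 0.097] ang 8.4 zmax [0.03  0.034] mean [0.869 0.497 0.03 ]
```

```bash
python3 - <<'E'
from h import *
def rect(q,t):
    r=cv2.minAreaRect(q[:,:2].astype(np.float32)); print(t,len(q),np.round(r[0],4),np.round(r[1],4),round(r[2],1),'z',np.round(np.median(q[:,2]),4))
for n in['scene','side']:
    c=np.load('last_%s.npz'%n);P=cloud(c)[c['z_map']>0]
    def box(x,y,r,z0,z1): return P[(np.hypot(P[:,0]-x,P[:,1]-y)<r)&(P[:,2]>z0)&(P[:,2]<z1)]
    rect(box(.556,-.022,.09,.05,.058),n+' bracket');rect(box(.556,-.022,.09,.064,.09),'stud')
    rect(box(.556,-.022,.1,.0035,.0085),'plate')
    rect(box(.445,-.325,.09,.006,.013),'foot');rect(box(.445,-.325,.09,.16,.18),'handle')
    rect(box(.445,-.325,.09,.03,.115),'housing')
    rect(box(.47,.306,.12,.016,.025),'tray')
o=env.get_obs();A=R.from_rotvec(o['tcp_rot']).as_matrix();print(A.round(3))
W=np.load('last_wrist.npz')['world_from_camera'];T=np.eye(4);T[:3,:3]=A;T[:3,3]=o['ee_pos'];print((np.linalg.inv(T)@W).round(4))
for y in (0,-2): print(move([.53,-.022,.25],R.from_matrix(np.array([[np.cos(np.radians(y)),np.sin(np.radians(y)),0],[np.sin(np.radians(y)),-np.cos(np.radians(y)),0],[0,0,-1]]))))
E
```

```text
scene bracket 634 [ 0.5583 -0.0247] [0.0427 0.1215] 87.9 z 0.0542
stud 45 [ 0.5613 -0.026 ] [0.0157 0.0136] 43.6 z 0.0727
plate 868 [ 0.5565 -0.0182] [0.1898 0.179 ] 21.1 z 0.0063
foot 182 [ 0.4433 -0.3259] [0.0438 0.0854] 17.4 z 0.0101
handle 97 [ 0.4427 -0.3256] [0.031  0.0251] 17.6 z 0.1691
housing 847 [ 0.4465 -0.3245] [0.0224 0.1067] 20.9 z 0.075
tray 868 [0.471  0.3057] [0.15   0.1519] 19.2 z 0.0182
side bracket 451 [ 0.5569 -0.0248] [0.045  0.1201] 87.9 z 0.0542
stud 33 [ 0.5576 -0.0231] [0.0139 0.0153] 10.2 z 0.0725
plate 571 [ 0.5528 -0.0147] [0.1795 0.1868] 84.0 z 0.006
foot 126 [ 0.4419 -0.3264] [0.0414 0.089 ] 19.5 z 0.0101
handle 73 [ 0.4416 -0.3256] [0.0284 0.0281] 24.4 z 0.1695
housing 329 [ 0.4467 -0.3237] [0.0174 0.111 ] 26.7 z 0.0771
tray 866 [0.4689 0.3056] [0.1466 0.1541] 19.1 z 0.0182
[[ 0.965  0.263 -0.001]
 [ 0.263 -0.965  0.002]
 [-0.    -0.002 -1.   ]]
[[-5.000e-04 -9.650e-01 -2.622e-01  6.700e-02]
 [ 1.000e+00 -5.000e-04 -0.000e+00 -8.000e-04]
 [-1.000e-04 -2.622e-01  9.650e-01 -1.237e-01]
 [ 0.000e+00  0.000e+00  0.000e+00  1.000e+00]]
(array([ 5.056e-01, -4.889e-01,  1.000e-04]), array([-4.000e-03,  5.000e-04,  5.318e-01]))
(array([ 5.056e-01, -4.889e-01,  1.000e-04]), array([-4.000e-03,  6.000e-04,  6.016e-01]))
```

>>> arm_command --pt "0.53 -0.48 0 0 0 0.6" --pt "0.53 -0.48 0 0 0 0.6" --pt "0.53 -0.48 0 0 0 0.6" --pt "0.53 -0.48 0 0 0 0.6" --pt "0.53 -0.48 0 0 0 0.6" --pt "0.53 -0.48 0 0 0 0.6" --pt "0.53 -0.48 0 0 0 0.6" --pt "0.53 -0.48 0 0 0 0.6" --pt "0.53 -0.48 0 0 0 0.6" --pt "0.53 -0.48 0 0 0 0.6" --pt "0.53 -0.48 0 0 0 0.6" --pt "0.53 -0.48 0 0 0 0.6" --gripper 72

```text
time: 1.35
ee_pos: [0.4947, -0.1199, 0.25]
tcp_rot: [3.141, -0.054, -0.0]
wrist_force: [0.2, -0.7, 0.1]
finger_gap: 0.072
grasp_force: 0.0
```

>>> arm_command --pt "0.06 -0.097 0.06 0 0 0" --pt "0.06 -0.097 0.06 0 0 0" --pt "0.06 -0.097 0.06 0 0 0" --pt "0.06 -0.097 0.06 0 0 0" --pt "0.06 -0.097 0.06 0 0 0"

```text
time: 1.85
ee_pos: [0.5569, -0.0268, 0.1894]
tcp_rot: [3.141, -0.052, -0.003]
wrist_force: [-0.2, -1.0, 0.4]
finger_gap: 0.072
grasp_force: 0.0
```

```bash
python3 - <<'E'
from h import *
o=env.get_obs();print(o['ee_pos'],o['tcp_rot'])
c=cap('wrist','w1.png');P=cloud(c)[np.array(c['z_map'])>0]
def rect(q,t):
    r=cv2.minAreaRect(q[:,:2].astype(np.float32)); print(t,len(q),np.round(r[0],4),np.round(r[1],4),round(r[2],1),'z',np.round(np.percentile(q[:,2],[50,99]),4))
def box(x,y,r,z0,z1): return P[(np.hypot(P[:,0]-x,P[:,1]-y)<r)&(P[:,2]>z0)&(P[:,2]<z1)]
rect(box(.5575,-.0248,.09,.051,.058),'bracket');rect(box(.5575,-.0248,.03,.062,.09),'stud')
q=box(.5575,-.0248,.03,.068,.09)
d=q-[.5575,-.0248,0]
# profile of the head along y
for y in np.arange(-.012,.0121,.002):
    s=d[abs(d[:,1]-y)<.001]
    if len(s): print(round(y,3),len(s),s[:,2].max().round(4))
i=np.array(c['image']);w=c['world_from_camera'];f=210/np.tan(np.radians(c['vfov'])/2)
p=np.linalg.inv(w)@[.5575,-.0248,.076,1];u=int(p[0]/p[2]*f+c['cx']);v=int(p[1]/p[2]*f+c['cy']);print(u,v)
b=cv2.resize(i[max(v-35,0):v+35,u-45:u+45],None,fx=6,fy=6,interpolation=2)
cv2.imwrite('pics/w1c.png',b[:,:,::-1])
E
```

```text
[ 0.55693472 -0.02677182  0.18943982] [ 3.14055391e+00 -5.20403104e-02 -2.71772613e-03]
bracket 7312 [ 0.5575 -0.024 ] [0.0401 0.1201] 87.8 z [0.054  0.0556]
stud 472 [ 0.5593 -0.0258] [0.0159 0.0158] 39.8 z [0.0734 0.0767]
-0.008 24 0.0731
-0.006 52 0.0754
-0.004 61 0.0764
-0.002 66 0.0769
0.0 66 0.0771
0.002 63 0.0773
0.004 52 0.0753
0.006 35 0.0756
0.008 15 0.0757
278 216
```

View pics/w1c.png

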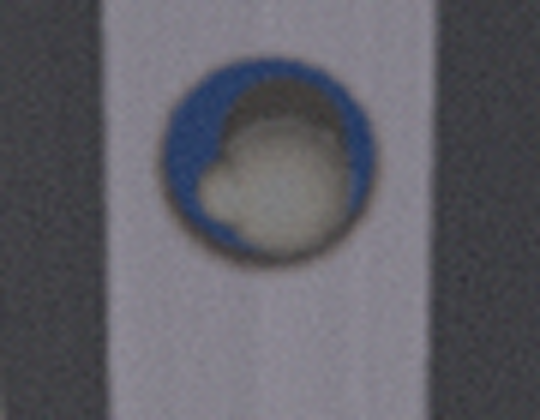

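The crop shows the stud's dome at about (285,180) with the bump on its left at (215,190). Left in the image is world +y, so the block's yaw is about -2°.

>>> arm_command --pt "0.0005 -0.0025 0.05 0 0 -0.01" --pt "0.0005 -0.0025 0.09 0 0 -0.01" --pt "0.0005 -0.0025 0.11 0 0 -0.01" --pt "0.0005 -0.0025 0.127 0 0 -0.01" --pt "0.0005 -0.0025 0.127 0 0 -0.01" --pt "0.0005 -0.0025 0.127 0 0 -0.01"

```text
time: 2.5
ee_pos: [0.5582, -0.026, 0.064]
tcp_rot: [3.14, -0.05, 0.002]
wrist_force: [0.2, -0.2, 1.0]
finger_gap: 0.0722
grasp_force: 0.0
```

>>> arm_command --pt "0 0 0 0 0 0" --pt "0 0 0 0 0 0" --pt "0 0 0 0 0 0" --pt "0 0 0 0 0 0" --pt "0 0 0 0 0 0" --pt "0 0 0 0 0 0" --pt "0 0 0 0 0 0" --pt "0 0 0 0 0 0" --gripper 30 --grip_force 40

```text
time: 3.3
ee_pos: [0.5588, -0.0246, 0.0646]
tcp_rot: [3.141, -0.046, 0.004]
wrist_force: [-1.1, -1.1, 6.0]
finger_gap: 0.0385
grasp_force: 40.7
```

>>> arm_command --pt "0 0 -0.01 0 0 0" --pt "0 0 -0.03 0 0 0" --pt "0 0 -0.06 0 0 0" --pt "0 0 -0.09 0 0 0" --pt "0 0 -0.09 0 0 0"

```text
time: 3.8
ee_pos: [0.5607, -0.0242, 0.1576]
tcp_rot: [-3.141, 0.046, -0.015]
wrist_force: [1.4, -0.6, -1.0]
finger_gap: 0.0387
grasp_force: 40.7
```

```bash
python3 - <<'E'
from h import *
o=env.get_obs();print(o['finger_gap'],o['wrist_force'],o['ee_pos'])
c=cap('wrist','w2.png');P=cloud(c)[np.array(c['z_map'])>0]
q=P[(P[:,2]>.10)&(P[:,2]<.15)&(abs(P[:,0]-.557)<.07)&(abs(P[:,1]+.025)<.022)]
r=cv2.minAreaRect(q[:,:2].astype(np.float32));print(len(q),r,np.percentile(q[:,2],[5,50,95]))
A=np.c_[q[:,:2]-q[:,:2].mean(0),np.ones(len(q))];print(np.linalg.lstsq(A,q[:,2],rcond=None)[0])
y=np.radians(19.1);c_,s=np.cos(y),np.sin(y)
t=np.array([.470,.3057])+.025*np.array([-s,c_]);print(t)
print(move([*t,.12],R.from_matrix([[c_,s,0],[s,-c_,0],[0,0,-1]])))
E
```

```text
0.03871713939280985 [ 1.43396044 -0.62763026 -1.03388075] [ 0.56068242 -0.02423395  0.15760637]
20653 ((0.5647808909416199, -0.02470269799232483), (0.043855220079422, 0.11024966835975647), 87.85958862304688) [0.14558604 0.14699031 0.14811656]
[ 0.00951173 -0.00141326  0.1468421 ]
[0.46181955 0.32932372]
(array([-0.1078, -0.3506,  0.035 ]), array([ 0.0015, -0.0105, -0.7248]))
```

View pics/w2.png

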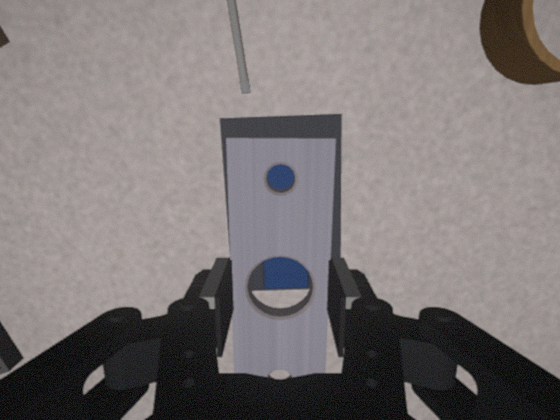

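The wrist view shows the bracket held level between the fingers, hole at (280,287). Its underside is about 19 mm below the TCP.

>>> arm_command --pt "-0.108 -0.35 0.03 0 -0.01 -0.725" --pt "-0.108 -0.35 0.03 0 -0.01 -0.725" --pt "-0.108 -0.35 0.03 0 -0.01 -0.725" --pt "-0.108 -0.35 0.03 0 -0.01 -0.725" --pt "-0.108 -0.35 0.03 0 -0.01 -0.725" --pt "-0.108 -0.35 0.03 0 -0.01 -0.725" --pt "-0.108 -0.35 0.03 0 -0.01 -0.725" --pt "-0.108 -0.35 0.03 0 -0.01 -0.725" --pt "-0.108 -0.35 0.03 0 -0.01 -0.725" --pt "-0.108 -0.35 0.03 0 -0.01 -0.725"

```text
time: 4.85
ee_pos: [0.4596, 0.3275, 0.1219]
tcp_rot: [3.096, 0.521, -0.011]
wrist_force: [0.4, -0.5, -1.0]
finger_gap: 0.0383
grasp_force: 40.7
```

```bash
python3 - <<'E'
from h import *
y=np.radians(19.1);c_,s=np.cos(y),np.sin(y)
t=np.array([.470,.3057])+.025*np.array([-s,c_])
print(env.get_obs()['ee_pos'],move([*t,.03],R.from_matrix([[c_,s,0],[s,-c_,0],[0,0,-1]])))
E
```

```text
[0.45956208 0.32747057 0.12194021] (array([ 0.0034, -0.0011,  0.0919]), array([0.0022, 0.015 , 0.0006]))
```

>>> arm_command --pt "0.005 -0.001 0.04 0 0.015 0" --pt "0.005 -0.001 0.07 0 0.015 0" --pt "0.005 -0.001 0.088 0 0.015 0" --pt "0.005 -0.001 0.092 0 0.015 0" --pt "0.005 -0.001 0.094 0 0.015 0" --pt "0.005 -0.001 0.094 0 0.015 0"

```text
time: 5.45
ee_pos: [0.4651, 0.3305, 0.0298]
tcp_rot: [-3.097, -0.518, -0.006]
wrist_force: [0.7, 0.5, -0.8]
finger_gap: 0.0385
grasp_force: 40.7
```

>>> arm_command --pt "0 0 0.001 0 0 0" --pt "0 0 0.002 0 0 0" --pt "0 0 0.003 0 0 0" --pt "0 0 0.004 0 0 0" --pt "0 0 0.004 0 0 0"

```text
time: 5.95
ee_pos: [0.464, 0.3313, 0.025]
tcp_rot: [-3.097, -0.521, -0.004]
wrist_force: [0.2, 0.2, -2.2]
finger_gap: 0.0389
grasp_force: 40.7
```

>>> arm_command --pt "0 0 0 0 0 0" --pt "0 0 0 0 0 0" --pt "0 0 0 0 0 0" --pt "0 0 0 0 0 0" --pt "0 0 -0.01 0 0 0" --pt "0 0 -0.03 0 0 0" --pt "0 0 -0.08 0 0 0" --pt "0 0 -0.13 0 0 0" --pt "0 0 -0.18 0 0 0" --pt "0 0 -0.225 0 0 0" --pt "0 0 -0.225 0 0 0" --gripper 52

```text
time: 7.05
ee_pos: [0.4666, 0.3333, 0.2583]
tcp_rot: [-3.089, -0.519, -0.027]
wrist_force: [0.7, 1.1, -0.1]
finger_gap: 0.0516
grasp_force: 0.0
```

```bash
python3 - <<'E'
from h import *
o=env.get_obs();print(o['finger_gap'],o['ee_pos'],o['tcp_rot'])
c=cap('wrist','w3.png');P=cloud(c);i=np.array(c['image']).astype(int)
m=(np.array(c['z_map'])>0)&(P[...,2]>.009)&(P[...,2]<.0165)&(i.min(-1)>90)
n,l,s,_=cv2.connectedComponentsWithStats(m.astype(np.uint8))
k=1+s[1:,4].argmax();q=P[l==k];r=cv2.minAreaRect(q[:,:2].astype(np.float32));print(s[k],r,np.percentile(q[:,2],[2,50,98]))
# gauge-viewing pose: TCP beyond the gauge on its +x side, tool pitched so camera looks back at dial
y=np.radians(20);c_,s_=np.cos(y),np.sin(y)
D=np.array([.443,-.3257,.068]);ex=np.array([c_,s_,0])
print(move([.443,-.3257,.26],R.from_matrix([[c_,s_,0],[s_,-c_,0],[0,0,-1]])))
E
```

```text
0.051567659602723 [0.46662683 0.33331485 0.25828501] [-3.0890119 -0.5193674 -0.0267437]
[ 263  132   40  115 3757] ((0.46291643381118774, 0.3317042589187622), (0.12043998390436172, 0.039954591542482376), 18.50198745727539) [0.01136356 0.01301349 0.01456539]
(array([-0.2358,  0.6143, -0.0105]), array([-0.0074, -0.0231, -0.0317]))
```

View pics/w3.png

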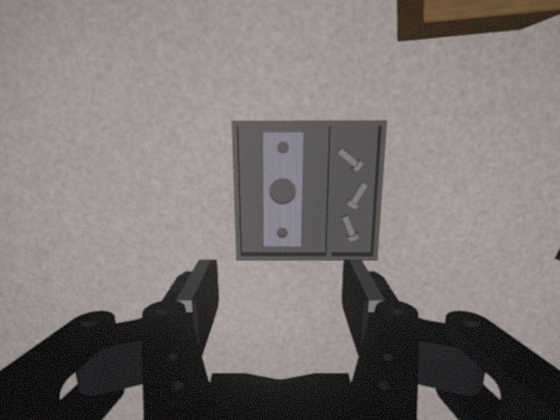

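The wrist view shows the bracket lying flat in the wide compartment, hole at (283,190). The height check agrees: top at 13 mm.

```bash
cat >> h.py <<'E'
def down(deg,pitch=0,roll=0):
    y=np.radians(deg);c,s=np.cos(y),np.sin(y)
    return R.from_matrix([[c,s,0],[s,-c,0],[0,0,-1]])*R.from_euler('yx',[pitch,roll],degrees=True)
E
python3 - <<'E'
from h import *
print(move([.556,-.285,.226],down(20,-27)))
E
```

```text
(array([-0.1161,  0.6129,  0.0249]), array([-0.0148, -0.9655, -0.0294]))
```

>>> arm_command --pt "-0.116 0.613 0.025 -0.015 -0.96 -0.03" --pt "-0.116 0.613 0.025 -0.015 -0.96 -0.03" --pt "-0.116 0.613 0.025 -0.015 -0.96 -0.03" --pt "-0.116 0.613 0.025 -0.015 -0.96 -0.03" --pt "-0.116 0.613 0.025 -0.015 -0.96 -0.03" --pt "-0.116 0.613 0.025 -0.015 -0.96 -0.03" --pt "-0.116 0.613 0.025 -0.015 -0.96 -0.03" --pt "-0.116 0.613 0.025 -0.015 -0.96 -0.03" --pt "-0.116 0.613 0.025 -0.015 -0.96 -0.03" --pt "-0.116 0.613 0.025 -0.015 -0.96 -0.03" --pt "-0.116 0.613 0.025 -0.015 -0.96 -0.03" --pt "-0.116 0.613 0.025 -0.015 -0.96 -0.03" --gripper 60

```text
time: 8.3
ee_pos: [0.5502, -0.2639, 0.2238]
tcp_rot: [2.928, 0.517, -0.716]
wrist_force: [1.0, 0.4, 0.3]
finger_gap: 0.0599
grasp_force: 0.0
```

```bash
python3 - <<'E'
from h import *
o=env.get_obs();print(o['ee_pos'],o['q'].round(2),move([.556,-.285,.226],down(20,-27)))
E
```

```text
[ 0.5501979 -0.2638974  0.2237707] [ 0.27  0.76  0.02  1.3   0.27  1.48 -1.01] (array([-0.0026,  0.0218, -0.0011]), array([0.0017, 0.0173, 0.0006]))
```

>>> arm_command --pt "-0.003 0.022 -0.001 0 0 0" --pt "-0.003 0.022 -0.001 0 0 0" --pt "-0.003 0.022 -0.001 0 0 0"

```text
time: 8.6
ee_pos: [0.5558, -0.2829, 0.226]
tcp_rot: [2.93, 0.517, -0.715]
wrist_force: [0.3, 0.9, -0.5]
finger_gap: 0.06
grasp_force: 0.0
```

```bash
python3 - <<'E'
from h import *
c=cap('wrist','w4.png');w=c['world_from_camera'];f=210/np.tan(np.radians(c['vfov'])/2)
p=np.linalg.inv(w)@[.447,-.324,.068,1];u=int(p[0]/p[2]*f+c['cx']);v=int(p[1]/p[2]*f+c['cy']);print(u,v,p)
i=np.array(c['image'])
u0,v0=u-75,v-65;b=cv2.resize(i[v0:v0+130,u0:u0+150],None,fx=5,fy=4.6,interpolation=2) if 0 else cv2.resize(i[max(v0,0):v0+118,u0:u0+150],None,fx=5,fy=5,interpolation=2)
print(u0,v0);cv2.imwrite('pics/w4c.png',b[:,:,::-1])
E
```

```text
282 225 [0.00215396 0.01062799 0.33249732 1.        ]
207 160
```

View pics/w4c.png

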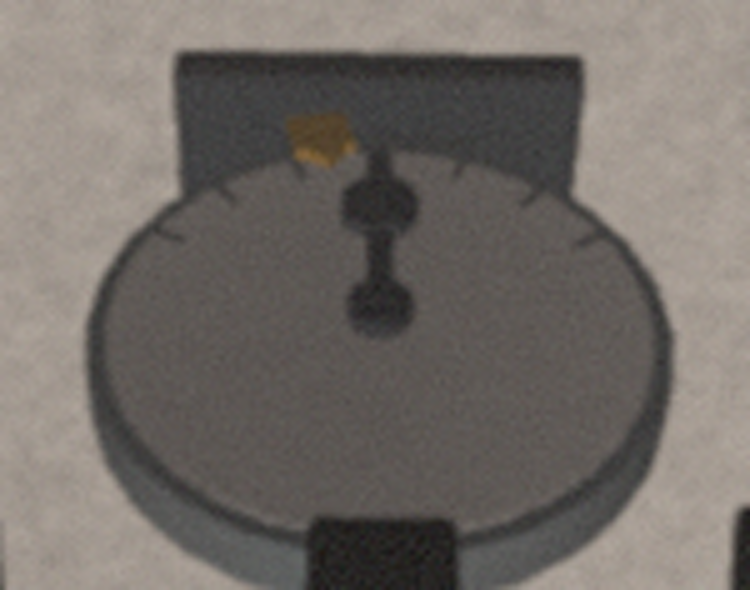

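The view shows the dial upside down, so image left is gauge +y. The hub is at (380,308), the plumb pointer runs up to (378,150), and the brass index is at (320,140), on the +y side.

```bash
cat > idx.py <<'E'
from h import *
c=cap('wrist');P=cloud(c);hsv=cv2.cvtColor(np.array(c['image']),cv2.COLOR_RGB2HSV)
Z=np.array(c['z_map'])
def rect(m,t):
    q=P[m];r=cv2.minAreaRect(q[:,:2].astype(np.float32)); print(t,len(q),np.round(r[0],4),np.round(r[1],4),round(r[2],1),np.round(np.median(q[:,2]),4))
near=(Z>0)&(np.hypot(P[...,0]-.445,P[...,1]+.325)<.08)
# dial plane fit
d=near&(P[...,2]>.03)&(P[...,2]<.11)&(hsv[...,2]>65)&(hsv[...,1]<60)
def fit(q):
    for _ in range(5):
        m=q.mean(0);n=np.linalg.svd(q-m,full_matrices=False)[2][2];e=(q-m)@n;q=q[abs(e)<max(.0015,1.5*e.std())]
    return m,n*np.sign(n[0]),len(q),e.std()
m,n,k,s=fit(P[d]);print('dial',m.round(4),n.round(3),k,s,'yaw',np.degrees(np.arctan2(n[1],n[0])))
yaw=np.arctan2(n[1],n[0]);ex=np.array([np.cos(yaw),np.sin(yaw),0]);ey=np.array([-ex[1],ex[0],0])
rect(near&(P[...,2]>.007)&(P[...,2]<.0125),'foot');rect(near&(P[...,2]>.163)&(P[...,2]<.178),'handle')
g=lambda q:np.stack([(q-m)@ex,(q-m)@ey,q[:,2]],-1)
b=near&(hsv[...,1]>110)&(hsv[...,0]>8)&(hsv[...,0]<30)
qb=g(P[b]);print('brass',len(qb),np.median(qb,0).round(4))
pt=near&(hsv[...,2]<48);q=g(P[pt]);q=q[(q[:,0]>.001)&(q[:,0]<.02)&(q[:,2]<.075)&(q[:,2]>.018)&(abs(q[:,1])<.03)]
print('pointer',len(q),np.median(q,0).round(4),'y0',np.median(q[:,1]))
hub=np.median(q[:,1])
# image rays onto the plane at the brass depth
f=210/np.tan(np.radians(c['vfov'])/2);W=c['world_from_camera']
def ray(u,v,off):
    r=W[:3,:3]@[(u-c['cx'])/f,(v-c['cy'])/f,1];o=W[:3,3];t=((m+ex*off-o)@ex)/(r@ex);p=o+r*t;return [(p-m)@ey,p[2]]
v,u=np.nonzero(b)
for off in(.003,.005,.007):
    B=np.array([ray(a,e,off) for a,e in zip(u,v)]);a=np.degrees(np.arctan2(B[:,0]-hub,.068-B[:,1]));r=np.hypot(B[:,0]-hub,.068-B[:,1])
    print(off,'ang',np.median(a).round(2),a.min().round(1),a.max().round(1),'r',r.min().round(4),r.max().round(4),'inner',np.median(a[r<np.percentile(r,20)]).round(2))
a=np.degrees(np.arctan2(qb[:,1]-hub,.068-qb[:,2]));print('depth ang',np.median(a),a.mean(),'x',np.percentile(qb[:,0],[10,50,90]).round(4))
for n_,(U,V) in dict(hub=(380,308),ptip=(378,150),tipA=(330,165),tL=(300,172),tL2=(230,197),tR=(460,170),tR2=(530,197)).items():
    p=np.array(ray(207+U/5-.4,160+V/5-.4,0 if n_[0]=='t' and n_!='tipA' else .005));print(n_,p.round(4),np.degrees(np.arctan2(p[0]-hub,.068-p[1])).round(1))
E
python3 idx.py
```

```text
dial [ 0.4488 -0.3232  0.0738] [0.945 0.328 0.   ] 5981 0.0005304017892312851 yaw 19.142650817741956
foot 1358 [ 0.447  -0.3241] [0.0314 0.0839] 19.5 0.01
handle 903 [ 0.4432 -0.3257] [0.0283 0.0236] 19.2 0.1697
brass 76 [0.0036 0.0108 0.019 ]
pointer 127 [ 0.0058 -0.0009  0.0564] y0 -0.0008819537736087233
0.003 ang 13.26 -179.8 20.1 r 0.0437 0.0739 inner 14.28
0.005 ang 13.93 -179.9 21.0 r 0.0413 0.0754 inner 14.75
0.007 ang 14.68 -179.9 22.1 r 0.039 0.0768 inner 15.63
depth ang 13.374128616601531 10.902366142871257 x [0.0029 0.0036 0.0043]
hub [0.0004 0.0682] 100.6
ptip [0.0005 0.0225] 1.8
tipA [0.01   0.0274] 15.1
tL [0.0161 0.0236] 21.0
tL2 [0.0298 0.0317] 40.2
tR [-0.0162  0.0223] -18.5
tR2 [-0.0298  0.0305] -37.6
```

```bash
python3 - <<'E'
from h import *
print(move([.543,-.291,.15],down(19.2,-44)))
E
```

```text
(array([0.0208, 0.0045, 0.0755]), array([ 0.0197, -0.5806,  0.0287]))
```

>>> arm_command --pt "0.02 0.0045 0.075 0 -0.58 0.03" --pt "0.02 0.0045 0.075 0 -0.58 0.03" --pt "0.02 0.0045 0.075 0 -0.58 0.03" --pt "0.02 0.0045 0.075 0 -0.58 0.03" --pt "0.02 0.0045 0.075 0 -0.58 0.03"

```text
time: 9.2
ee_pos: [0.5438, -0.2946, 0.1563]
tcp_rot: [2.756, 0.46, -1.097]
wrist_force: [0.5, 0.4, 0.6]
finger_gap: 0.0599
grasp_force: 0.0
```

```bash
sed -i '/^for n_/,$d' idx.py; cat >> idx.py <<'E'
v0,v1,u0,u1=v.min()-25,v.max()+75,int(np.median(u))-60,int(np.median(u))+90
v0=max(v0,0)
print(u0,v0,'cam',W[:3,3].round(3));cv2.imwrite('pics/w5c.png',cv2.resize(np.array(c['image'])[v0:v1,u0:u1,::-1],None,fx=5,fy=5,interpolation=2)[:600])
np.savez('w5m.npz',m=m,ex=ex,ey=ey)
E
python3 idx.py
```

```text
dial [ 0.4489 -0.3233  0.0736] [0.945 0.328 0.001] 11564 0.000592977064508559 yaw 19.127922596107226
foot 2113 [ 0.4427 -0.3254] [0.0409 0.084 ] 19.0 0.01
handle 692 [ 0.444  -0.3248] [0.027  0.0241] 17.5 0.1677
brass 205 [0.0037 0.0101 0.0188]
pointer 59 [ 0.0057 -0.0002  0.0599] y0 -0.00018252014858541264
0.003 ang 12.68 -179.1 179.5 r 0.0441 0.1034 inner 13.11
0.005 ang 12.95 -179.1 179.5 r 0.0426 0.1036 inner 13.4
0.007 ang 13.21 -179.1 179.5 r 0.0411 0.1039 inner 13.72
depth ang 12.773729766898745 5.773139258744942 x [0.0028 0.0037 0.0061]
200 137 cam [ 0.67  -0.249  0.2  ]
```

View pics/w5c.png

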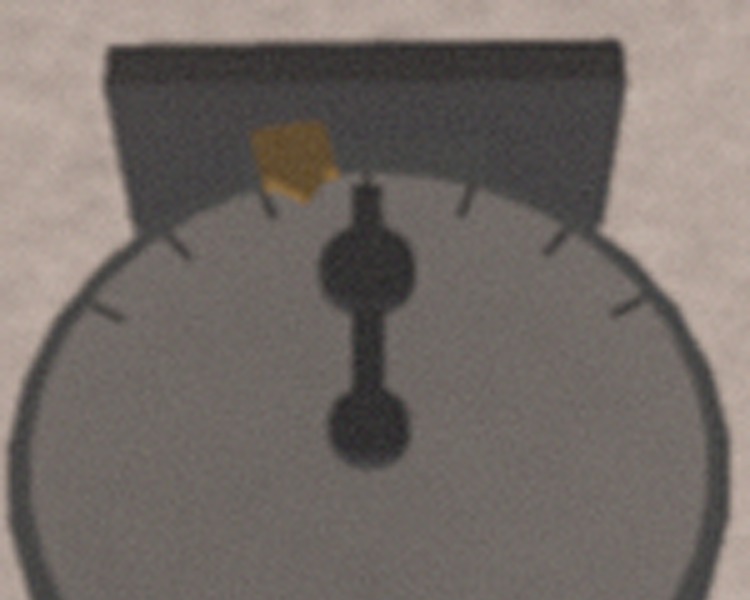

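The closer view shows the hub at (369,428), the pointer tip at (367,185) and the brass tab with outer edge (255,130)–(328,122) and inner tip about (304,192).

```bash
python3 - <<'E'
from h import *
c=np.load('last_wrist.npz');M=np.load('w5m.npz');m,ex,ey=M['m'],M['ex'],M['ey']
f=210/np.tan(np.radians(c['vfov'])/2);W=c['world_from_camera']
def ray(U,V,off):
    u,v=200+U/5-.4,137+V/5-.4
    r=W[:3,:3]@[(u-c['cx'])/f,(v-c['cy'])/f,1];o=W[:3,3];t=((m+ex*off-o)@ex)/(r@ex);p=o+r*t;return np.array([(p-m)@ey,p[2]])
for n,U,V,off in[('hub',369,428,.0058),('ptip',367,185,.0058),('tip',304,192,.0037),('outer mid',291,126,.0037),('side mid',(263+335)/2,(180+168)/2,.0037),('tL',268,205,0),('tR',467,203,0),('tL2',180,247,0),('tR2',557,243,0)]:
    p=ray(U,V,off);print(n,p.round(4),np.degrees(np.arctan2(p[0]-.0002,.068-p[1])).round(2),np.hypot(p[0]-.0002,.068-p[1]).round(4))
# plan grasp: handle = gauge origin + 147mm
ori=m-ex*.007;print('origin',ori)
print('above',move([ori[0],ori[1],.25],down(19.2)))
E
```

```text
hub [-0.0004  0.069 ] -151.22 0.0012
ptip [-0.0004  0.0248] -0.82 0.0432
tip [0.0096 0.0244] 12.18 0.0446
outer mid [0.0119 0.0109] 11.55 0.0582
side mid [0.0104 0.0208] 12.24 0.0483
tL [0.0155 0.0241] 19.27 0.0465
tR [-0.0164  0.0242] -20.78 0.0469
tL2 [0.0293 0.0322] 39.07 0.0461
tR2 [-0.0304  0.0323] -40.61 0.047
origin [ 0.44225846 -0.32558705  0.07360588]
above (array([-0.1408, -0.003 ,  0.0055]), array([ 0.0351,  1.518 , -0.0108]))
```

Index estimate is about 12.8° (0.223 rad). Next: rise, square up over the handle and grasp it.

>>> arm_command --pt "-0.035 0 -0.036 0 0.2 0" --pt "-0.07 0 -0.072 0 0.5 0" --pt "-0.08 0 -0.08 0 0.8 0" --pt "-0.08 0 -0.08 0 1 0" --pt "-0.08 0 -0.08 0 1 0"

```text
time: 9.75
ee_pos: [0.5376, -0.2974, 0.2734]
tcp_rot: [3.012, 0.497, -0.386]
wrist_force: [0.0, -0.6, -0.3]
finger_gap: 0.0603
grasp_force: 0.0
```

```bash
python3 - <<'E'
from h import *
print(env.get_obs()['ee_pos'],move([.4428,-.3257,.25],down(19.2)))
E
```

```text
[ 0.53762808 -0.29735863  0.27343976] (array([-0.0896, -0.0045,  0.0479]), array([ 0.0433,  0.5175, -0.0157]))
```

>>> arm_command --pt "-0.09 -0.0045 0.048 0.04 0.515 -0.015" --pt "-0.09 -0.0045 0.048 0.04 0.515 -0.015" --pt "-0.09 -0.0045 0.048 0.04 0.515 -0.015" --pt "-0.09 -0.0045 0.048 0.04 0.515 -0.015" --pt "-0.09 -0.0045 0.048 0.04 0.515 -0.015"

```text
time: 10.25
ee_pos: [0.4469, -0.3216, 0.2438]
tcp_rot: [-3.089, -0.537, 0.013]
wrist_force: [0.9, -0.1, 0.4]
finger_gap: 0.06
grasp_force: 0.0
```

```bash
python3 - <<'E'
from h import *
print(env.get_obs()['ee_pos'],move([.4428,-.3257,.147],down(19.2)))
E
```

```text
[ 0.44689316 -0.3215928   0.24383832] (array([-0.0045,  0.0032,  0.0969]), array([-0.0142,  0.0145,  0.0183]))
```

>>> arm_command --pt "-0.0045 0.003 0.03 -0.015 0.015 0.02" --pt "-0.0045 0.003 0.03 -0.015 0.015 0.02" --pt "-0.0045 0.003 0.03 -0.015 0.015 0.02"

```text
time: 10.55
ee_pos: [0.4433, -0.3252, 0.2126]
tcp_rot: [-3.096, -0.524, 0.003]
wrist_force: [-0.6, 0.5, -1.1]
finger_gap: 0.0596
grasp_force: 0.0
```

```bash
python3 - <<'E'
from h import *
print(env.get_obs()['ee_pos'],move([.4428,-.3257,.147],down(19.2)))
env.capture('side');print(env.get_obs()['ee_pos'],move([.4428,-.3257,.147],down(19.2)))
E
```

```text
[ 0.44327945 -0.32519818  0.2126295 ] (array([-0.0005,  0.0005,  0.0656]), array([-0.0041,  0.0037,  0.001 ]))
[ 0.44350916 -0.32554217  0.21319303] (array([-0.0007, -0.    ,  0.0662]), array([-0.0015,  0.0017,  0.0004]))
```

>>> arm_command --pt "-0.0005 0 0.03 0 0 0" --pt "-0.0005 0 0.05 0 0 0" --pt "-0.0005 0 0.066 0 0 0" --pt "-0.0005 0 0.066 0 0 0" --pt "-0.0005 0 0.066 0 0 0"

```text
time: 11.1
ee_pos: [0.442, -0.3265, 0.1473]
tcp_rot: [-3.098, -0.521, 0.001]
wrist_force: [0.3, -0.9, 0.9]
finger_gap: 0.06
grasp_force: 0.0
```

>>> arm_command --pt "0 0 0 0 0 0" --pt "0 0 0 0 0 0" --pt "0 0 0 0 0 0" --pt "0 0 0 0 0 0" --pt "0 0 0 0 0 0" --pt "0 0 0 0 0 0" --pt "0 0 0 0 0 0" --pt "0 0 0 0 0 0" --gripper 15 --grip_force 80

```text
time: 11.9
ee_pos: [0.4414, -0.3273, 0.1474]
tcp_rot: [3.098, 0.519, -0.001]
wrist_force: [0.1, -0.8, 5.6]
finger_gap: 0.023
grasp_force: 79.7
```

```bash
python3 - <<'E'
from h import *
o=env.get_obs();print(o['ee_pos'],move(o['ee_pos'],down(19.2)),o['wrist_force'])
E
```

```text
[ 0.44143104 -0.32726249  0.14744611] (array([0., 0., 0.]), array([ 0.0016,  0.0013, -0.0065])) [ 0.0833284  -0.80194     5.59951369]
```

>>> arm_command --pt "0 0 -0.01 0 0 0" --pt "0 0 -0.03 0 0 0" --pt "0 0 -0.08 0 0 0" --pt "0 0 -0.12 0 0 0" --pt "0 0 -0.14 0 0 0" --pt "0 0 -0.14 0 0 0" --pt "0 0 -0.14 0 0 0"

```text
time: 12.6
ee_pos: [0.4396, -0.3257, 0.2847]
tcp_rot: [-3.094, -0.519, 0.009]
wrist_force: [-1.1, 0.6, -5.0]
finger_gap: 0.023
grasp_force: 80.0
```

```bash
python3 - <<'E'
from h import *
from scipy.optimize import least_squares
o=env.get_obs();print(o['ee_pos'],o['finger_gap'],o['wrist_force'])
def rect(q,t):
    r=cv2.minAreaRect(q[:,:2].astype(np.float32)); print(t,len(q),np.round(r[0],4),np.round(r[1],4),round(r[2],1),'z',np.round(np.median(q[:,2]),4))
for n in['scene','side']:
    c=cap(n);C=cloud(c);P=C[np.array(c['z_map'])>0]
    def box(x,y,r,z0,z1): return P[(np.hypot(P[:,0]-x,P[:,1]-y)<r)&(P[:,2]>z0)&(P[:,2]<z1)]
    rect(box(.557,-.025,.08,.044,.049),n+' section');q=box(.557,-.025,.03,.055,.09);rect(q,'stud')
    # cylinder+dome fit radius 8, top free
    q=box(.557,-.025,.03,.052,.073)
    s=least_squares(lambda p:np.where(q[:,2]<.068,np.hypot(q[:,0]-p[0],q[:,1]-p[1]),np.sqrt((q[:,0]-p[0])**2+(q[:,1]-p[1])**2+(q[:,2]-.068)**2))-.008,[.558,-.025],loss='soft_l1',f_scale=.0007);print(s.x)
    rect(box(*o['ee_pos'][:2],.07,.135,.156),'foot')
E
```

```text
[ 0.43962678 -0.32565882  0.28466576] 0.02304236411773887 [-1.07832006  0.55896117 -4.99701884]
scene section 373 [ 0.5602 -0.0263] [0.1006 0.034 ] 0.0 z 0.0463
stud 63 [ 0.5619 -0.0257] [0.0151 0.0138] 69.4 z 0.0698
[ 0.55933687 -0.02718813]
foot 310 [ 0.443  -0.3247] [0.0417 0.0891] 21.9 z 0.1469
side section 263 [ 0.5584 -0.0254] [0.0987 0.0338] 1.1 z 0.0465
stud 43 [ 0.5579 -0.0242] [0.0138 0.0136] 6.9 z 0.0709
[ 0.55828018 -0.02648299]
foot 186 [ 0.439  -0.3231] [0.0404 0.0873] 19.7 z 0.1465
```

```bash
python3 - <<'E'
from h import *
print(move([.558,-.0266,.29],down(-1)))
E
```

```text
(array([ 0.2096, -0.2439, -0.006 ]), array([-0.0116,  0.0147,  0.6991]))
```

>>> arm_command --pt "0.03 -0.035 -0.006 -0.01 0.015 0.1" --pt "0.06 -0.07 -0.006 -0.01 0.015 0.2" --pt "0.09 -0.105 -0.006 -0.01 0.015 0.3" --pt "0.12 -0.14 -0.006 -0.01 0.015 0.4" --pt "0.15 -0.175 -0.006 -0.01 0.015 0.5" --pt "0.18 -0.21 -0.006 -0.01 0.015 0.6" --pt "0.21 -0.244 -0.006 -0.01 0.015 0.7" --pt "0.21 -0.244 -0.006 -0.01 0.015 0.7" --pt "0.21 -0.244 -0.006 -0.01 0.015 0.7" --pt "0.21 -0.244 -0.006 -0.01 0.015 0.7" --pt "0.21 -0.244 -0.006 -0.01 0.015 0.7" --pt "0.21 -0.244 -0.006 -0.01 0.015 0.7"

```text
time: 13.9
ee_pos: [0.5595, -0.0289, 0.2919]
tcp_rot: [3.138, -0.032, 0.007]
wrist_force: [-0.1, -0.6, -5.4]
finger_gap: 0.0233
grasp_force: 80.8
```

```bash
cat > chk.py <<'E'
from h import *
import sys
# gauge pose from the world: dial plane, foot top plane from wrist + scene depth
o=env.get_obs();T=R.from_rotvec(o['tcp_rot']);t=o['ee_pos']
print('tcp',t.round(4),'F',o['wrist_force'].round(1),'rot err vs down(-1)',(T.inv()*down(-1)).as_rotvec().round(4))
for n in['wrist','scene','side']:
    c=cap(n);Z=np.array(c['z_map']);P=cloud(c)[Z>0]
    L=T.inv().apply(P-t)*[1,-1,-1]+[0,0,.1474]  # gauge-like frame
    f=L[(abs(L[:,0])<.03)&(abs(L[:,1])<.05)&(L[:,2]>.0065)&(L[:,2]<.0135)]
    if len(f)>40:
        m=np.median(f,0);A=np.c_[f[:,:2]-m[:2],np.ones(len(f))]
        k=least=np.linalg.lstsq(A,f[:,2],rcond=None)[0]
        r=cv2.minAreaRect(f[:,:2].astype(np.float32));print(n,'foot',len(f),'slope xy',k[:2].round(3),'z',k[2].round(4),np.round(r[0],4),np.round(r[1],4),round(r[2],1))
E
python3 chk.py; python3 - <<'E'
from h import *
print(move([.558,-.0266,.232],down(-1)))
E
```

```text
tcp [ 0.5595 -0.0289  0.2919] F [-0.1 -0.6 -5.4] rot err vs down(-1) [ 0.0031 -0.0046 -0.003 ]
wrist foot 2270 slope xy [-0.041 -0.001] z 0.0098 [0.0119 0.0009] [0.084  0.0181] 90.0
scene foot 338 slope xy [-0.014 -0.006] z 0.0101 [0.0038 0.001 ] [0.0406 0.0859] 3.3
side foot 240 slope xy [ 0.006 -0.004] z 0.0104 [0.0001 0.0026] [0.0397 0.0854] 0.4
(array([-0.0022, -0.0017,  0.0602]), array([ 0.0056, -0.011 , -0.0034]))
```

>>> arm_command --pt "-0.002 -0.001 0.03 0 -0.005 0" --pt "-0.002 -0.001 0.05 0 -0.005 0" --pt "-0.002 -0.001 0.06 0 -0.005 0" --pt "-0.002 -0.001 0.06 0 -0.005 0" --pt "-0.002 -0.001 0.06 0 -0.005 0"

```text
time: 14.55
ee_pos: [0.5591, -0.0267, 0.233]
tcp_rot: [3.139, -0.028, 0.008]
wrist_force: [0.9, -0.3, -4.2]
finger_gap: 0.0232
grasp_force: 80.7
```

```bash
python3 - <<'E'
from h import *
print(env.get_obs()['ee_pos'],move([.558,-.0274,.2234],down(-1)))
E
```

```text
[ 0.55911255 -0.02671241  0.23303312] (array([-0.0011,  0.0007,  0.0096]), array([ 0.0055, -0.0098, -0.0014]))
```

>>> arm_command --pt "-0.001 0.0005 0.005 0.005 -0.01 0" --pt "-0.001 0.0005 0.007 0.005 -0.01 0" --pt "-0.001 0.0005 0.008 0.005 -0.01 0" --pt "-0.001 0.0005 0.009 0.005 -0.01 0" --pt "-0.001 0.0005 0.009 0.005 -0.01 0" --pt "-0.001 0.0005 0.009 0.005 -0.01 0"

```text
time: 15.15
ee_pos: [0.5574, -0.0271, 0.2234]
tcp_rot: [3.141, -0.028, -0.003]
wrist_force: [-0.5, 0.5, -4.1]
finger_gap: 0.0233
grasp_force: 80.9
```

Step down by half-millimetres until contact.

>>> arm_command --pt "0 0 0.0005 0 0 0" --pt "0 0 0.001 0 0 0" --pt "0 0 0.001 0 0 0" --pt "0 0 0.001 0 0 0"

```text
time: 15.55
ee_pos: [0.5576, -0.0271, 0.223]
tcp_rot: [3.141, -0.028, -0.001]
wrist_force: [-1.3, 0.0, 2.2]
finger_gap: 0.0229
grasp_force: 81.5
```

>>> arm_command --pt "0 0 0.0005 0 0 0" --pt "0 0 0.0005 0 0 0" --pt "0 0 0.0005 0 0 0"

```text
time: 15.85
ee_pos: [0.5577, -0.0271, 0.2229]
tcp_rot: [3.141, -0.028, -0.001]
wrist_force: [-2.0, -0.3, 5.9]
finger_gap: 0.0228
grasp_force: 82.1
```

Foot has touched the stud, about 10 N. Rocking now, easing off slightly.

>>> arm_command --pt "0 0 -0.0008 0 0 0" --pt "0 -0.0042 -0.0007 -0.056 0 0" --pt "0 -0.0084 -0.0006 -0.112 0 0" --pt "0 -0.0125 -0.0003 -0.167 0 0" --pt "0 -0.0167 0.0001 -0.223 0 0" --pt "0 -0.0209 0.0006 -0.279 0 0" --pt "0 -0.0251 0.0013 -0.335 0 0" --pt "0 -0.0292 0.002 -0.39 0 0" --pt "0 -0.0334 0.0028 -0.446 0 0" --pt "0 -0.0334 0.0028 -0.446 0 0" --pt "0 -0.0334 0.0028 -0.446 0 0"

```text
time: 16.95
ee_pos: [0.5586, 0.0077, 0.2191]
tcp_rot: [2.921, -0.025, -0.003]
wrist_force: [-0.5, 1.5, 3.7]
finger_gap: 0.0232
grasp_force: 82.0
```

```bash
cat > fin.py <<'E'
from h import *
o=env.get_obs();T=R.from_rotvec(o['tcp_rot']);G=T*R.from_euler('x',180,degrees=True)
M=G.as_matrix();org=o['ee_pos']-.147*M[:,2]+.001*M[:,0]+.0005*M[:,1]
print('tcp',o['ee_pos'].round(4),'F',o['wrist_force'].round(1),'lean deg',np.degrees(np.arcsin(M[1,2])).round(2),np.degrees(np.arcsin(M[0,2])).round(2),'foot mid',org.round(4))
np.savez('g.npz',M=M,org=org)
E
python3 fin.py
```

```text
tcp [0.5586 0.0077 0.2191] F [-0.5  1.5  3.7] lean deg 12.63 0.22 foot mid [ 0.559  -0.024   0.0755]
```

>>> arm_command --pt "0 0 0 0 0 0" --pt "0 0 0 0 0 0" --pt "0 0 0 0 0 0" --pt "0 0 0 0 0 0" --pt "0 0 0 0 0 0" --pt "0 0 0 0 0 0" --pt "0 0 0 0 0 0" --pt "0 0 0 0 0 0" --pt "0 0 0 0 0 0" --pt "0 0 0 0 0 0" --pt "0 0 0 0 0 0" --pt "0 0 0 0 0 0"

```text
time: 18.15
ee_pos: [0.5585, 0.0074, 0.2191]
tcp_rot: [2.92, -0.025, -0.003]
wrist_force: [0.2, 5.6, 4.9]
finger_gap: 0.0235
grasp_force: 82.2
```

```bash
cat >> fin.py <<'E'
# average several frames, rectify to the plane of pointer/index (x=0.012): axes gauge y (right->left) and z
def rect(n,k,off):
    H=None;acc=0
    for _ in range(k):
        c=env.capture(n);acc=acc+np.array(c['image']).astype(np.float32)
    img=acc/k;f=210/np.tan(np.radians(c['vfov'])/2);Wi=np.linalg.inv(c['world_from_camera'])
    K=np.array([[f,0,c['cx']],[0,f,c['cy']],[0,0,1]])
    # output px (a,b): y=(a-200)/5 mm, z=(8+ (b)/5..) mm
    A=np.array([M[:,1]/5000,-M[:,2]/5000,org+M@np.array([off,-200/5000,.090])]).T
    Hm=K@(Wi[:3,:3]@A+np.outer(Wi[:3,3],[0,0,1]))
    return cv2.warpPerspective(img,Hm,(400,450),flags=cv2.INTER_CUBIC|cv2.WARP_INVERSE_MAP)
a=rect('scene',6,.0115);b=rect('wrist',6,.0115)
import sys
cv2.imwrite('pics/'+sys.argv[1],np.clip(np.hstack([a,b])*1.3,0,255).astype(np.uint8)[:,:,::-1])
E
python3 fin.py r1.png
```

```text
tcp [0.5585 0.0074 0.2191] F [0.2 5.6 4.9] lean deg 12.68 0.24 foot mid [ 0.5589 -0.0244  0.0756]
```

View pics/r1.png

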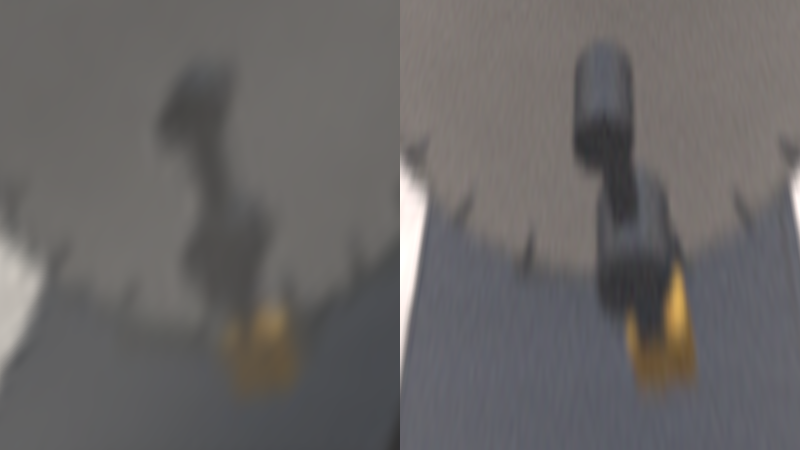

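The rectified views (scene left, wrist right) show the pointer tip at (650,330) lying over the brass tab (628–695), with the dial centre near (603,110). Both read about 12.3°. One finer check on the raw wrist image.

```bash
cat > f2.py <<'E'
from h import *
import sys
g=np.load('g.npz');M,org=g['M'],g['org']
acc=0;Zs=[]
for _ in range(8):
    c=cap('wrist');acc=acc+np.array(c['image']).astype(np.float32);Zs.append(np.array(c['z_map']))
img=np.clip(acc/8,0,255).astype(np.uint8);d=dict(c);d['z_map']=np.median(Zs,0);P=cloud(d);L=(P-org)@M
hsv=cv2.cvtColor(img,cv2.COLOR_RGB2HSV)
near=(abs(L[...,1])<.04)&(L[...,2]>-.01)&(L[...,2]<.1)&(L[...,0]>.004)&(L[...,0]<.03)
b=near&(hsv[...,1]>90)&(hsv[...,0]>8)&(hsv[...,0]<32)
q=L[b];print('brass',len(q),np.percentile(q,[5,50,95],axis=0).round(4).tolist())
p=near&(hsv[...,1]<90)&(L[...,0]>.010);q=L[p];q=q[abs(q[:,1])<.025]
print('proud',len(q),np.percentile(q,[5,50,95],axis=0).round(4).tolist())
for z0 in np.arange(.016,.086,.006):
    s=q[abs(q[:,2]-z0)<.003]
    if len(s): print(z0.round(3),len(s),np.percentile(s[:,1],[3,50,97]).round(4),s[:,0].mean().round(4))
vv,uu=np.nonzero(b);v,u=int(np.median(vv)),int(np.median(uu));print(u,v)
cv2.imwrite('pics/'+sys.argv[1],cv2.resize(img[v-30:v+40,u-50:u+50,::-1],None,fx=8,fy=8,interpolation=2))
E
python3 f2.py f1.png
```

```text
brass 65 [[0.0093, 0.0066, 0.0124], [0.0108, 0.0143, 0.0191], [0.011, 0.0179, 0.0228]]
proud 1430 [[0.0104, -0.0217, 0.0078], [0.0133, 0.0021, 0.0099], [0.0197, 0.0214, 0.0726]]
0.016 1 [0.019 0.019 0.019] 0.0106
0.022 2 [0.0079 0.0082 0.0085] 0.0121
0.028 13 [0.008  0.0105 0.0124] 0.0121
0.034 19 [0.0012 0.0069 0.0118] 0.0132
0.04 49 [-0.0004  0.0061  0.0136] 0.013
0.046 108 [0.0002 0.0078 0.0136] 0.0121
0.052 23 [0.0019 0.0052 0.0071] 0.0119
0.058 12 [0.001  0.0042 0.0057] 0.0121
0.064 31 [-0.0039  0.0008  0.0056] 0.0131
0.07 108 [-0.0049  0.0008  0.0066] 0.0123
0.076 59 [-0.002   0.0008  0.0037] 0.0116
260 196
```

View pics/f1.png

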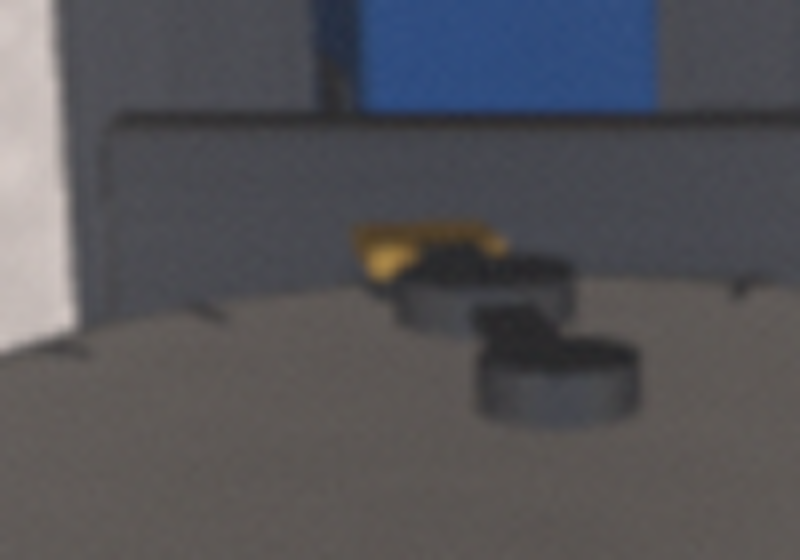

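```bash
python3 - <<'E'
from h import *
from scipy.optimize import brentq
g=np.load('g.npz');M,org=g['M'],g['org'];c=np.load('last_wrist.npz');f=210/np.tan(np.radians(c['vfov'])/2);W=np.linalg.inv(c['world_from_camera'])
def px(x,r,th):
    p=org+M@[x,r*np.sin(th),.068-r*np.cos(th)];q=W[:3,:3]@p+W[:3,3];k=f/q[2];return (q[0]*k+c['cx']-210+.44)*8,(q[1]*k+c['cy']-166+.44)*8
for x in(.0128,.0145,.017): print('hub',x,px(x,0,0))
h0=560-px(.0145,0,0)[0];print('bias',h0)
for n,x,r,U in[('ptip',.0128,.044,450),('weight',.0145,.0275,487),('tab outer',.0107,.0575,423),('tab shoulder',.0107,.048,435)]:
    th=brentq(lambda t:px(x,r,t)[0]+h0-U,-.2,.6);print(n,np.degrees(th).round(2),np.round(px(x,r,th),0))
for a in(.2,.22,.24):print(px(.0107,.0575,a))
E
```

```text
hub 0.0128 (np.float64(566.934692994304), np.float64(360.5233671488472))
hub 0.0145 (np.float64(566.9318844929435), np.float64(337.7743768401174))
hub 0.017 (np.float64(566.9277325609492), np.float64(304.14353655814693))
bias -6.931884492943482
ptip 12.41 [457. 236.]
weight 12.34 [494. 257.]
tab outer 12.46 [430. 228.]
tab shoulder 13.17 [442. 250.]
(np.float64(440.7363374189349), np.float64(227.2604523289656))
(np.float64(428.3196756701559), np.float64(227.81421128182436))
(np.float64(415.92438365688804), np.float64(228.4201498293401))
```

The pointer reads 12.4° and the tab about 12.7°. I'll add 0.3° of lean, ease the press slightly and let it settle.

>>> arm_command --pt "0 -0.0008 -0.0002 -0.01 0 0" --pt "0 -0.0008 -0.0002 -0.01 0 0" --pt "0 -0.0008 -0.0002 -0.01 0 0" --pt "0 -0.0008 -0.0002 -0.01 0 0" --pt "0 -0.0008 -0.0002 -0.01 0 0" --pt "0 -0.0008 -0.0002 -0.01 0 0" --pt "0 -0.0008 -0.0002 -0.01 0 0" --pt "0 -0.0008 -0.0002 -0.01 0 0" --pt "0 -0.0008 -0.0002 -0.01 0 0" --pt "0 -0.0008 -0.0002 -0.01 0 0" --pt "0 -0.0008 -0.0002 -0.01 0 0" --pt "0 -0.0008 -0.0002 -0.01 0 0"

```text
time: 20.35
ee_pos: [0.5585, 0.0081, 0.219]
tcp_rot: [2.915, -0.025, -0.004]
wrist_force: [0.3, 4.5, 3.3]
finger_gap: 0.0231
grasp_force: 82.1
```

>>> arm_command --pt "0 0 0 0 0 0" --pt "0 0 0 0 0 0" --pt "0 0 0 0 0 0" --pt "0 0 0 0 0 0" --pt "0 0 0 0 0 0" --pt "0 0 0 0 0 0" --pt "0 0 0 0 0 0" --pt "0 0 0 0 0 0" --pt "0 0 0 0 0 0" --pt "0 0 0 0 0 0"

```text
time: 21.35
ee_pos: [0.5584, 0.0081, 0.219]
tcp_rot: [2.915, -0.025, -0.004]
wrist_force: [1.2, 5.2, 4.0]
finger_gap: 0.0229
grasp_force: 82.1
```

```bash
python3 fin.py r2.png; python3 f2.py f2.png | head -1
```

```text
tcp [0.5584 0.0081 0.219 ] F [1.2 5.2 4. ] lean deg 12.97 0.26 foot mid [ 0.5588 -0.0244  0.0756]
brass 64 [[0.0093, 0.0066, 0.0128], [0.0109, 0.0143, 0.0192], [0.0131, 0.018, 0.0322]]
```

View pics/f2.png

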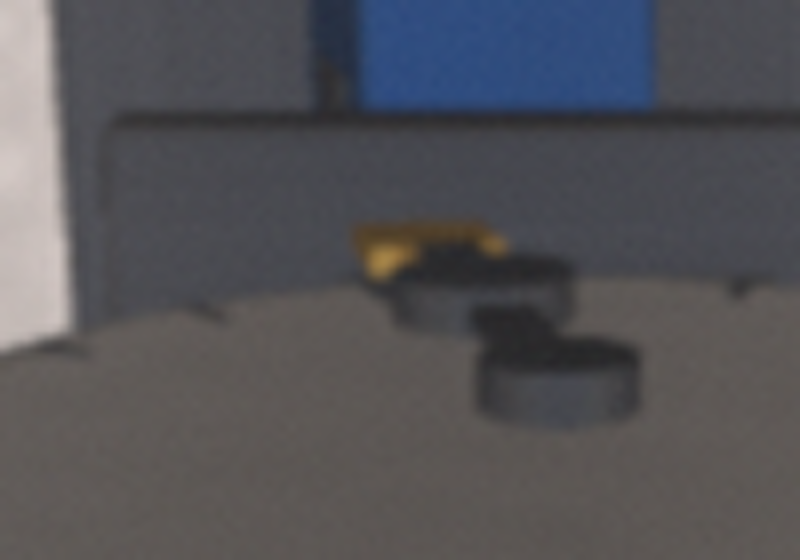

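The last view shows the pointer tip at (448,248) centred on the brass tab (355–505). Contact force is light, so I'm handing in.

```bash
python3 -c "
from station import env
print(env.close_job())"
```

```text
the job is handed in; nothing more can be done
None
```

The job is handed in: the bracket lies flat in the tray's wide compartment, and the gauge is held on the bare stud, leaning 13.0°. Its pointer is on the index tab within my measuring error of about half a degree, the foot presses with about 9 N, and the carton, tape and screwdriver were never touched.

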